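# Reset the tripped breaker in the bench supply box

### The job

One of the three breakers in the grey bench supply box has tripped: its lever stands halfway, while the other two are on. Reset it: press its lever fully off, towards the green bar, until you feel it latch against its stop, without forcing it, then throw it on like its neighbours, and finally shut the clear cover. Leave the other two breakers on and the things on the bench where they are.

Things in the scene. Friction and masses are not known exactly. Their poses are not given: they have to be found in the camera images.
- supply_box: Grey enclosure fixed to the bench, 200 (x) x 290 (y) x 70 mm, three blue capped outlets on its front (-x). Origin: centre of its underside, x away from the robot, z up. A collar 166 x 210 mm (rim at z 88 mm) on its top surrounds three black breakers, faces at z 82 mm, 64 mm apart along y, all at x = 0 of the box.
- breaker_tripped: The tripped breaker; origin on the bench under its middle. Its catch latches somewhere between lever angles -0.46 and -0.60, unmarked, different each time; 0.03 rad farther is a hard stop. Unlatched, a spring drives the lever back towards 0 from both sides. Latched, it stays off when let go; 0.15 N m then moves it; past halfway it snaps on and stays. Over 35 N would force it.
- lever_tripped (a joint): Its lever, rad: 0 = halfway, upright (tripped); positive = tip leans away from the robot (+x of the box, white bar), on = its stop at 0.52; negative = towards the robot (-x, green bar), off. Pressed off from tripped it resists with 0.1 N m at first, rising to 0.4 N m at -0.46 and 0.7 N m at -0.60 (about 12 to 20 N at the finger).
- lever_tripped_pivot (a point): Point on the lever's axis (along y of the box), 70 mm above the bench, in the middle of the breaker; does not move; axes as the box.
- lever_tripped_tip (a point): Middle of the lever's top, 48 mm from its axis; z points along the lever away from the axis. The lever is light grey, 12 mm thick (along its travel), 30 mm wide (along y), and stands 36 mm above the breaker's face when halfway.
- lever_a (a joint): Lever of another breaker of the same make, rad, 0.52 = on; it is on and must stay on (above 0.40).
- lever_a_pivot (a point): Point on the axis of lever_a, as for the tripped one.
- lever_b (a joint): Lever of the third breaker, rad, 0.52 = on; it is on and must stay on (above 0.40).
- lever_b_pivot (a point): Point on the axis of lever_b, as for the tripped one.
- cover (a joint): Hinge of the clear cover, rad: 0 = shut flat on the collar, grows as it opens; it starts standing up, at 1.55 to 1.75. The hinge is stiff (about 0.3 N m) and the cover stays where it is left. The cover is a clear dome 168 (from the hinge) x 218 x 42 mm high.
- cover_hinge (a point): Point on the cover's hinge axis, in the middle (axis along y of the box), 88 mm behind the box's centre, 89 mm above the bench; axes as the box.
- cover_tab (a point): Middle of the outer face of the grey thumb tab on the cover's front edge, 180 mm from the hinge along the cover, 28 mm from the plane of its rim. z: outward normal (up when shut, away from the robot when open); x: from tab to hinge. The tab is 80 mm wide, 8 mm thick, 21 mm long; the dome's outer face lies 14 mm farther out and begins 12 mm towards the hinge.
- petri_a: Petri dish, 84 mm across, 16 mm high, on the bench to the left of the box; bystander.
- timer: White digital timer, 68 x 62 x 18 mm, on the bench to the left; bystander.
- marker2: Blue marker pen, 140 mm long, on the bench to the left; bystander.

How it is judged:
By the outcome, as a careful person would: the job done as asked, in the order asked, and still so for the second after the job is handed in, with the robot touching nothing.
It also fails if it takes over 72 s, if anything falls off the work surface, if the arm or the gripper's body presses on something with over 40 N, if the wrist force passes 120 N, or if a joint passes its speed limit or range.

### The arm

A 7-joint arm with a two-finger parallel gripper is mounted at the origin on a cart in front of the work surface, level with it; the furniture and walls round the work are solid. World frame = base frame: x ahead of the robot, y to its left, z up, the work surface at z = 0. Lengths are in mm, angles in rad, forces in N, time in s.
With the tool pointing down it reaches from about 400 to 900 mm from the base axis. Payload 5.5 kg.
Tool frame: the origin (TCP) lies midway between the tips of the shut fingers; the grasp point (between the pads) lies ctrl.grip_depth behind it (ctrl.grip_depth is the distance from the TCP to the grasp point, in mm); z points along the fingers, y is the line along which they close (so a half turn about z gives the same grasp; the last joint's range is limited). The gripper opens to 92 mm and grips with 3 to 60 N. Pads are 19 mm wide; open, the fingers measure 130 mm over their backs; the gripper's body (75 mm by 190 mm) begins 47 mm behind the grasp point.
Start: joints at [-0.924, 0.501, -0.427, 1.55, 0.221, 1.138, -0.21], TCP at [243.353, 602.726, 226.729] pointing down, gripper open.
Joint ranges: [-2.88, 2.88], [-0.31, 2.03], [-1.54, 1.56], [0.2, 2.42], [-1.41, 4.55], [0.19, 2.02], [-2.57, 2.57]. Speed limits (rad/s): [2.57, 2.57, 3.14, 3.14, 3.14, 3.14, 3.14].

### API

Orientations are given as a 3x3 rotation matrix whose columns are the frame's x, y, z axes.
In Python, from workcell import ctrl gives the robot as it stands.
- The arm moves only by the tool step_arm, never from a script. Its argument "targets" is a list of rows, each a list of 2 entries, a list of its own where there are three numbers: the shift along the tool's x, y, z normalised to -1 to 1, where 1 is 750 mm, then the turn about the tool's z normalised to -1 to 1, where 1 is 90 degrees. A call has 1 to 8 rows; each row shifts and turns the commanded pose from where the row before left it, along the tool's axes as they then stand; what a row does not reach is not made up. A row lasts 1/8 s, in which the tool goes at most 62.5 mm and 10.7 degrees, less where a joint would pass 70% of its speed; a pose out of reach is approached as far as the arm can. A call with a number of a shift or a turn outside -1 to 1 is refused whole. A call with a gripper value outside its range is refused whole. "gripper" is the finger opening in mm, from 0 to 91.8, set as the call begins (left out, the last holds). The fingers move at their own pace and stop on an object; the grip force is fixed at half the most. Time passes only in rows, so rows that do not move let the fingers close. It gives the time, the measured TCP pose, the force, the opening and the grip force at its end, in the units of the state.
- ctrl.get_obs(): the state, without advancing time (a new reading comes with each control period).
- ctrl.snapshot(name): name is "side" or "top" or "wrist"; returns the picture (384x512x3 uint8, red, green, blue); there is no depth.
- ctrl.get_calibration(name): a dict with "vertical_fov" (degrees; the focal length in pixels is half the picture's height over the tangent of half this angle, whatever the lens; pixels are square), "cx", "cy" (the principal point, pixels), "origin" and "attitude" of the camera in the world. Camera axes: x right, y down, z forward; pixel columns grow to the right and rows downward; lengths in mm; the calibration is good to about 2 mm. A picture is of the moment at which its call begins: read the wrist's pose just before it. get_calibration takes no time and is no camera call; for the wrist camera it gives the pose at the moment of the call.
- ctrl.hand_in(): hands the job in; it is judged then, once.
Trained networks look in the newest picture that a camera, given by its name, has taken for a name from the list of things; names that differ only in an ending like _2 or _b are one class to them, and where a whole thing is asked for, a point or a joint stands for the part that bears it (a point fixed in the world has none). Each returns a list of dicts, best first, with "confidence" (0 to 1); they miss things now and then, are a little off and sometimes report something else, mostly with a low value. They report only what shows in the picture. A call takes as long as a camera call.
- ctrl.recognise(thing, camera): "location" ([column, row] in pixels, amid what is visible of it).
- ctrl.tip_of(thing, camera): "location" ([column, row] in pixels: a listed point, or the origin of a listed thing).
The state is a dict: "clock": time; "joint_positions": joint angles; "qd": joint speeds; "tau": joint torques, N m; "tool_pos": TCP position; "tcp_rot": TCP orientation; "force": force on the tool from outside, world axes, zero at the start; "ft_torque": the same for the moment, N m; "gripper_width": finger opening in mm; "gripper_force": force on a finger pad.
Only numpy, scipy, OpenCV 4.12 (cv2) and the standard library are available. Lean on these libraries where they do the work, as an engineer would, in place of code of your own. Each camera call takes 0.05 s, during which the arm holds its last target. There are 200 camera calls.

## Working session

There is one attempt and no reset: what is moved stays moved. The work goes in short steps, Python scripts to look and compute and a tool call to move; the robot and the scene stay as the last step left them, time stands still between calls to the robot, and variables do not carry over. Pictures are saved under pics/ and viewed, at most 10 in all, crops included, and the job is handed in when it is done.

Besides the shell and the picture viewer there is one more tool, called after "Emit:" in YAML: its name, and indented under it one key for each argument. step_arm: Moves the arm, as the interface text tells. Its arguments: {"type":"object","properties":{"targets":{"type":"array"},"gripper":{"type":"number"}},"required":["targets"]}

```bash
ls; mkdir -p pics
cat > h.py <<'E'
import numpy as np, cv2
from workcell import ctrl
def K(n):
    c=ctrl.get_calibration(n); f=192/np.tan(np.radians(c["vertical_fov"])/2)
    return f,c["cx"],c["cy"],np.array(c["origin"],float),np.array(c["attitude"],float),c
def ray(n,p):
    f,cx,cy,o,R,_=K(n); d=R@np.array([(p[0]-cx)/f,(p[1]-cy)/f,1]); return o,d/np.linalg.norm(d)
def proj(n,X):
    f,cx,cy,o,R,_=K(n); q=R.T@(np.array(X)-o); return [round(float(f*q[0]/q[2]+cx),1),round(float(f*q[1]/q[2]+cy),1)]
def onz(n,p,z):
    o,d=ray(n,p); return o+d*(z-o[2])/d[2]
def tri(rs):
    A=sum(np.eye(3)-np.outer(d,d) for o,d in rs); b=sum((np.eye(3)-np.outer(d,d))@o for o,d in rs)
    X=np.linalg.solve(A,b); return X,[float(np.linalg.norm((np.eye(3)-np.outer(d,d))@(X-o))) for o,d in rs]
E
python3 - <<'E'
from h import *
np.set_printoptions(precision=3,suppress=True)
print(ctrl.grip_depth)
ims=[]
for n in ["side","top"]:
    im=ctrl.snapshot(n); ims.append(im)
    print(n,K(n)[5])
    for t in ["lever_tripped_tip","lever_tripped_pivot","lever_a_pivot","lever_b_pivot","cover_hinge","cover_tab","supply_box","breaker_tripped"]:
        print(t,[(np.round(r["location"],1).tolist(),round(r["confidence"],2)) for r in ctrl.tip_of(t,n)][:4])
    cv2.imwrite(f"pics/{n}0.png",im[:,:,::-1])
o=ctrl.get_obs(); print(o["clock"],o["tool_pos"],o["tcp_rot"],o["force"])
E
```

```text
pics
18.8
side {'vertical_fov': 50.37709107951967, 'cx': 254.24890500902467, 'cy': 193.05387211951708, 'origin': array([ 542.748, -838.246,  627.347]), 'attitude': array([[ 0.995,  0.063, -0.075],
       [ 0.097, -0.56 ,  0.823],
       [ 0.01 , -0.826, -0.563]])}
lever_tripped_tip [([244.9, 288.9], 0.57)]
lever_tripped_pivot []
lever_a_pivot [([262.3, 257.2], 0.77)]
lever_b_pivot [([250.5, 281.8], 0.57)]
cover_hinge [([299.8, 282.5], 0.92), ([251.3, 280.5], 0.32)]
cover_tab [([333.9, 205.3], 0.93)]
supply_box [([246.0, 336.6], 0.2)]
breaker_tripped [([244.0, 337.5], 0.95), ([224.1, 209.0], 0.55)]
top {'vertical_fov': 44.581182275331614, 'cx': 258.45982457472576, 'cy': 187.79154403810264, 'origin': array([ 417.842,  -77.547, 1138.978]), 'attitude': array([[ 0.006, -0.998,  0.059],
       [-1.   , -0.005,  0.004],
       [-0.004, -0.059, -0.998]])}
lever_tripped_tip [([398.8, 185.4], 0.7)]
lever_tripped_pivot [([393.1, 188.1], 0.69)]
lever_a_pivot [([337.2, 175.2], 0.86)]
lever_b_pivot [([365.1, 183.7], 0.87)]
cover_hinge [([371.2, 145.3], 0.97)]
cover_tab [([392.8, 108.2], 0.66)]
supply_box [([358.6, 182.3], 0.62), ([397.3, 108.7], 0.2)]
breaker_tripped [([382.3, 185.0], 0.91)]
0.9 [243.352 602.741 226.769] [[-0.927  0.374 -0.   ]
 [ 0.374  0.927  0.   ]
 [ 0.     0.    -1.   ]] [ 0.132 -0.171 -0.198]
```

View pics/side0.png

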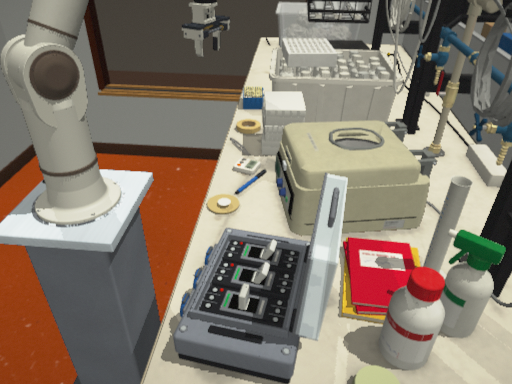

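View pics/top0.png

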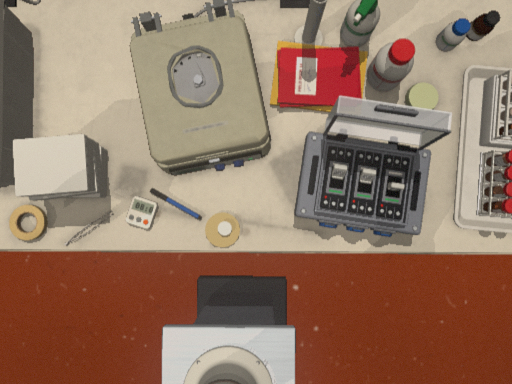

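Run:
```python
from h import *
np.set_printoptions(precision=1,suppress=True)
for t,z,p in [("a",70,[337.2,175.2]),("b",70,[365.1,183.7]),("trip",70,[393.1,188.1]),("hinge",89,[371.2,145.3]),("box",0,[358.6,182.3]),("bt",0,[382.3,185])]: print(t,onz("top",p,z))
for t,s,p in [("tip",[244.9,288.9],[398.8,185.4]),("a",[262.3,257.2],[337.2,175.2]),("b",[250.5,281.8],[365.1,183.7]),("hinge",[299.8,282.5],[371.2,145.3]),("tab",[333.9,205.3],[392.8,108.2]),("bt",[244,337.5],[382.3,185])]: print(t,*tri([ray("side",s),ray("top",p)]))
```

```text
a [ 511.1 -252.9   70. ]
b [ 491.9 -316.5   70. ]
trip [ 482.2 -380.4   70. ]
hinge [ 577.5 -326.7   89. ]
box [ 500.1 -316.4    0. ]
bt [ 493.8 -374.     0. ]
tip [ 486.2 -378.1  121.4] [1.2037714252256424, 1.2037714252257]
a [ 508.6 -252.1   76.5] [1.9051199741420104, 1.905119974142008]
b [ 491.  -315.9   73.4] [0.6783841063021646, 0.6783841063022402]
hinge [ 577.9 -326.    91.9] [0.8622690393855599, 0.8622690393855442]
tab [ 619.7 -326.4  264.2] [1.8289858398146221, 1.8289858398146588]
bt [ 489.8 -376.4   -6.6] [4.525635783571279, 4.525635783571279]
```

The pictures show the box at about column 365, row 183 in the top view. The cover stands open behind it, and the lever nearest the side camera (top 396,186; side 245,290) stands upright, so that one is tripped. I'll raise the tool and go over there for a close look.

Emit:
step_arm:
  targets:
    - [[0,0,-0.075],-0.078]
    - [[0,0,-0.075],-0.078]
    - [[-0.041,-0.07,0],0]
    - [[-0.041,-0.07,0],0]
    - [[-0.041,-0.07,0],0]
    - [[-0.041,-0.07,0],0]
    - [[-0.041,-0.07,0],0]
    - [[-0.041,-0.07,0],0]
  gripper: 0

```text
clock: 1.9
tool_pos: [383.1, 263.3, 339.6]
tcp_rot: [[-0.99, 0.138, 0.001], [0.138, 0.99, 0.0], [-0.001, 0.001, -1.0]]
force: [0.8, 0.4, -0.8]
gripper_width: 16.2
gripper_force: 0.0
```

Emit:
step_arm:
  targets:
    - [[-0.03,-0.077,0],0]
    - [[-0.03,-0.077,0],0]
    - [[-0.02,-0.079,0],0]
    - [[-0.02,-0.079,0],0]
    - [[-0.02,-0.079,0],0]
    - [[-0.02,-0.079,0],0]
    - [[-0.01,-0.079,0],0]
    - [[-0.01,-0.079,0],0]

```text
clock: 2.9
tool_pos: [436.1, -219.6, 339.6]
tcp_rot: [[-0.99, 0.138, 0.001], [0.138, 0.99, -0.0], [-0.001, -0.0, -1.0]]
force: [1.6, 0.5, -0.2]
gripper_width: 0.6
gripper_force: 0.0
```

Emit:
step_arm:
  targets:
    - [[0,-0.078,0],0]
    - [[0,-0.078,0],0]
    - [[0,0,0],0]

```text
clock: 3.28
tool_pos: [417.5, -338.9, 339.2]
tcp_rot: [[-0.989, 0.147, -0.001], [0.147, 0.989, -0.003], [0.001, -0.003, -1.0]]
force: [0.9, 0.6, -0.3]
gripper_width: 0.5
gripper_force: 0.0
```

```bash
cat > look.py <<'E'
from h import *
import sys
np.set_printoptions(precision=2,suppress=True)
o=ctrl.get_obs(); print(o["clock"],o["tool_pos"],o["force"]); print(K("wrist")[3:5])
im=ctrl.snapshot("wrist"); cv2.imwrite(sys.argv[1],im[:,:,::-1])
for t in sys.argv[2:]:
    r=ctrl.tip_of(t,"wrist")[:3]
    print(t,[(np.round(q["location"],1).tolist(),round(q["confidence"],2)) for q in r])
E
python3 look.py pics/w1.png lever_tripped_tip lever_tripped_pivot lever_a_pivot lever_b_pivot cover_hinge cover_tab supply_box
```

```text
3.275 [ 417.55 -338.94  339.18] [ 0.89  0.6  -0.28]
(array([ 352.85, -329.43,  497.61]), array([[ 0.15,  0.96,  0.24],
       [ 0.99, -0.14, -0.04],
       [-0.  ,  0.24, -0.97]]))
lever_tripped_tip [([237.7, 223.5], 0.55)]
lever_tripped_pivot [([238.1, 209.9], 0.84)]
lever_a_pivot []
lever_b_pivot [([281.0, 211.7], 0.89)]
cover_hinge []
cover_tab []
supply_box []
```

View pics/w1.png

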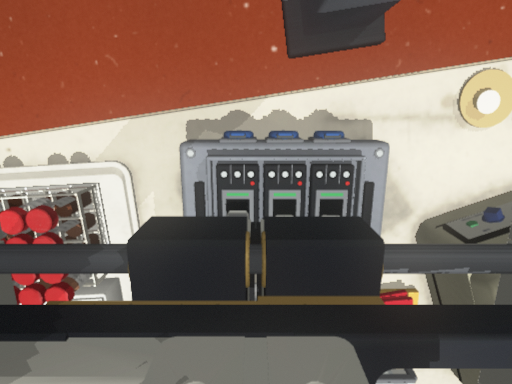

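The wrist picture shows the box front edge level at row 143 (columns 183–385), so the tool and box yaw agree. The gripper hides everything below row 220, but the tripped lever's top just shows at (238,213).

Run:
```python
from h import *
np.set_printoptions(precision=1,suppress=True)
L=onz("wrist",[182,143],70);R=onz("wrist",[386.5,143],70);print(L,R,np.linalg.norm(L-R))
e=R-L; e/=np.linalg.norm(e); psi=np.arctan2(-e[0],e[1]); print("yaw",psi)
print("trip",onz("wrist",[238.1,209.9],70),"b",onz("wrist",[281,211.7],70))
# fit: box pose (x,y,psi) to all
from scipy.optimize import least_squares
hx=[("wrist",[238.1,209.9],(0,-64,70)),("wrist",[281,211.7],(0,0,70)),("wrist",[182,143],(-100,-145,70)),("wrist",[386.5,143],(-100,145,70)),
("top",[337.2,175.2],(0,64,70)),("top",[365.1,183.7],(0,0,70)),("top",[393.1,188.1],(0,-64,70)),("top",[371.2,145.3],(88,0,89)),("side",[299.8,282.5],(88,0,89)),("side",[244.9,288.9],(0,-64,118)),("top",[398.8,185.4],(0,-64,118)),("side",[262.3,257.2],(0,64,70))]
def w(p,b): c,s=np.cos(p[2]),np.sin(p[2]); return [p[0]+c*b[0]-s*b[1],p[1]+s*b[0]+c*b[1],b[2]]
f=lambda p:np.concatenate([np.subtract(proj(n,w(p,b)),q) for n,q,b in hx])
r=least_squares(f,[495,-317,-.14],loss="soft_l1"); p=r.x; print(p[:2],p[2]); print(f(p).reshape(-1,2))
for b in [(0,-64,70),(88,0,89),(-100,0,70)]: print(b,np.array(w(p,b)))
print("box y of tool", )
```

```text
[ 381.5 -427.6   70. ] [ 419.1 -153.9   70. ] 276.25297640656163
yaw -0.13669234502589014
trip [ 485.3 -366.6   70. ] b [ 496.3 -306.4   70. ]
[ 495. -317.] -0.14
[[ -9.5   1.7]
 [ -7.5   0.1]
 [-14.7  -2.3]
 [ -4.2  -1.6]
 [  0.3   3.1]
 [  0.2  -1.4]
 [  0.   -1.7]
 [  1.1  -2. ]
 [  1.8   2.7]
 [ -1.    2.5]
 [  0.5  -0.4]
 [ -1.5   2.8]]
(0, -64, 70) [ 486.1 -380.4   70. ]
(88, 0, 89) [ 582.1 -329.3   89. ]
(-100, 0, 70) [ 396. -303.   70.]
box y of tool
```

Emit:
step_arm:
  targets:
    - [[0,0,0],0]
    - [[0,0,0],0]
    - [[0,0,0],0]
    - [[0,0,0],0]

```text
clock: 4.18
tool_pos: [420.0, -333.7, 339.2]
tcp_rot: [[-0.99, 0.138, -0.0], [0.138, 0.99, 0.0], [0.0, 0.0, -1.0]]
force: [0.5, 0.1, -0.6]
gripper_width: 0.5
gripper_force: 0.0
```

```bash
sed -i 's/round(float(f\*q\[0\]\/q\[2\]+cx),1),round(float(f\*q\[1\]\/q\[2\]+cy),1)/f*q[0]\/q[2]+cx,f*q[1]\/q[2]+cy/' h.py; grep "def proj" -A1 h.py
python3 look.py pics/w2.png lever_tripped_tip lever_tripped_pivot lever_b_pivot lever_a_pivot
cat > fit.py <<'E'
from h import *
from scipy.optimize import least_squares
np.set_printoptions(precision=1,suppress=True)
base=[("top",[337.2,175.2],(0,64,70)),("top",[365.1,183.7],(0,0,70)),("top",[393.1,188.1],(0,-64,70)),("top",[371.2,145.3],(88,0,89)),("side",[299.8,282.5],(88,0,89)),("side",[244.9,288.9],(0,-64,118)),("top",[398.8,185.4],(0,-64,118)),("side",[262.3,257.2],(0,64,70))]
def w(p,b): c,s=np.cos(p[2]),np.sin(p[2]); return [p[0]+c*b[0]-s*b[1],p[1]+s*b[0]+c*b[1],b[2]]
def fit(hx):
    f=lambda p:np.concatenate([np.subtract(proj(n,w(p,b)),q) for n,q,b in hx])
    p=least_squares(f,[495,-317,-.14],loss="soft_l1").x; print(p[:2],round(p[2],3)); print(f(p).reshape(-1,2))
    for b in [(0,-64,70),(88,0,89)]: print(b,np.array(w(p,b)))
    return p
E
python3 - <<'E'
from fit import *
fit(base)
im=cv2.imread("pics/w2.png"); cv2.imwrite("pics/w2c.png",cv2.resize(im[110:250,160:420],None,fx=3,fy=3,interpolation=cv2.INTER_CUBIC))
E
```

```text
def proj(n,X):
    f,cx,cy,o,R,_=K(n); q=R.T@(np.array(X)-o); return [f*q[0]/q[2]+cx,f*q[1]/q[2]+cy]
4.175 [ 420.03 -333.74  339.19] [ 0.55  0.12 -0.65]
(array([ 355.11, -325.19,  497.55]), array([[ 0.14,  0.96,  0.24],
       [ 0.99, -0.13, -0.03],
       [-0.  ,  0.24, -0.97]]))
lever_tripped_tip [([321.4, 208.5], 0.68), ([230.4, 221.3], 0.51)]
lever_tripped_pivot [([232.5, 212.5], 0.77)]
lever_b_pivot [([276.5, 210.7], 0.85)]
lever_a_pivot [([320.6, 209.1], 0.76)]
[ 494.  -314.2] -0.148
[[-0.8  3.3]
 [-1.  -0.9]
 [-1.2 -1. ]
 [ 0.2 -1.5]
 [ 1.1  1.8]
 [-1.7  1.2]
 [-0.8  0.3]
 [-1.7  1.8]]
(0, -64, 70) [ 484.5 -377.5   70. ]
(88, 0, 89) [ 581.  -327.3   89. ]
```

View pics/w2c.png

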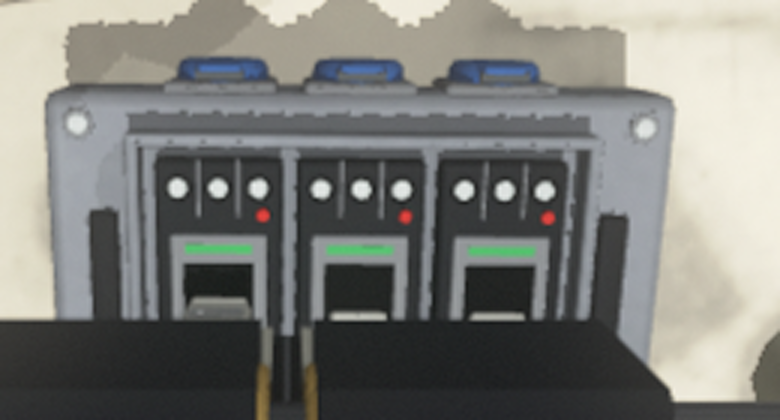

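The crop shows the three breakers at about columns 233, 280 and 327 of the full picture. The tripped lever (at left, -y) has its top near (233,211). The collar's front rim runs from 202 to 361 at row 157.

Run:
```python
from fit import *
# collar rim front edge, red dots, breaker centres (green bar mids at face z~82)
L=onz("wrist",[201.7,156.5],88);R=onz("wrist",[361,156.5],88);print(L,R,np.linalg.norm(L-R))
g=[onz("wrist",[160+c/3,110+r/3],82) for c,r in [(218,249),(361,250),(502,251)]];print(np.array(g),np.linalg.norm(g[0]-g[2]))
W=[("wrist",[232.5,212.5],(0,-64,76)),("wrist",[276.5,210.7],(0,0,76)),("wrist",[320.6,209.1],(0,64,76)),
("wrist",[201.7,156.5],(-83,-105,88)),("wrist",[361,156.5],(-83,105,88))]
p=fit(base+W)
o=ctrl.get_obs();c,s=np.cos(p[2]),np.sin(p[2]);d=np.array(o["tool_pos"])[:2]-p[:2]
print("tool in box",c*d[0]+s*d[1],-s*d[0]+c*d[1])
print(np.array([[c,s],[-s,c]])@(np.array(g)[:,:2]-p[:2]).T)
```

```text
[ 400.2 -402.3   88. ] [ 429.1 -196.1   88. ] 208.20998041305097
[[ 455.9 -370.5   82. ]
 [ 465.4 -306.1   82. ]
 [ 474.8 -242.6   82. ]] 129.28570694407716
[ 494.4 -313.4] -0.153
[[-1.2  3. ]
 [-1.4 -1.1]
 [-1.7 -1.1]
 [ 0.  -1.7]
 [ 1.3  1.7]
 [-1.6  0.7]
 [-1.2  0.3]
 [-1.3  1.5]
 [-0.6 -0.4]
 [ 0.9  2. ]
 [ 2.2  4.2]
 [-2.2 -2.7]
 [-0.7 -0.5]]
(0, -64, 70) [ 484.6 -376.6   70. ]
(88, 0, 89) [ 581.3 -326.8   89. ]
tool in box -70.34925849161459 -31.430831694041498
[[-29.3 -29.7 -30.1]
 [-62.3   2.7  66.9]]
```

Emit:
step_arm:
  targets:
    - [[-0.042,-0.015,0],0]
    - [[-0.042,-0.015,0],0]
    - [[-0.042,-0.015,0],0]
    - [[0,0,0.066],0]
    - [[0,0,0.066],0]
    - [[0,0,0.066],0]
    - [[0,0,0.066],0]
    - [[0,0,0],0]

```text
clock: 5.42
tool_pos: [506.1, -377.9, 136.9]
tcp_rot: [[-0.99, 0.138, -0.008], [0.138, 0.99, 0.005], [0.008, 0.004, -1.0]]
force: [-0.1, 0.1, 0.5]
gripper_width: 0.4
gripper_force: 0.0
```

Run:
```python
from h import *
o=ctrl.get_obs(); print(o["clock"],o["tool_pos"],o["force"])
im=ctrl.snapshot("side")
print(ctrl.tip_of("lever_tripped_tip","side")[:3],ctrl.tip_of("cover_tab","side")[:2])
print(proj("side",o["tool_pos"]),proj("side",[485,-376.5,118]))
cv2.imwrite("pics/s2.png",cv2.resize(im[150:350,150:400,::-1],None,fx=3,fy=3,interpolation=cv2.INTER_CUBIC))
```

```text
5.425 [ 506.11741506 -377.86293289  136.88344162] [-0.14916371  0.14653534  0.47844259]
[{'location': [244.8, 291.3], 'confidence': 0.65}] [{'location': [333.3, 209.2], 'confidence': 0.96}]
[np.float64(256.40753101481704), np.float64(283.1827945003633)] [np.float64(243.54790718048426), np.float64(289.6077849849445)]
```

View pics/s2.png

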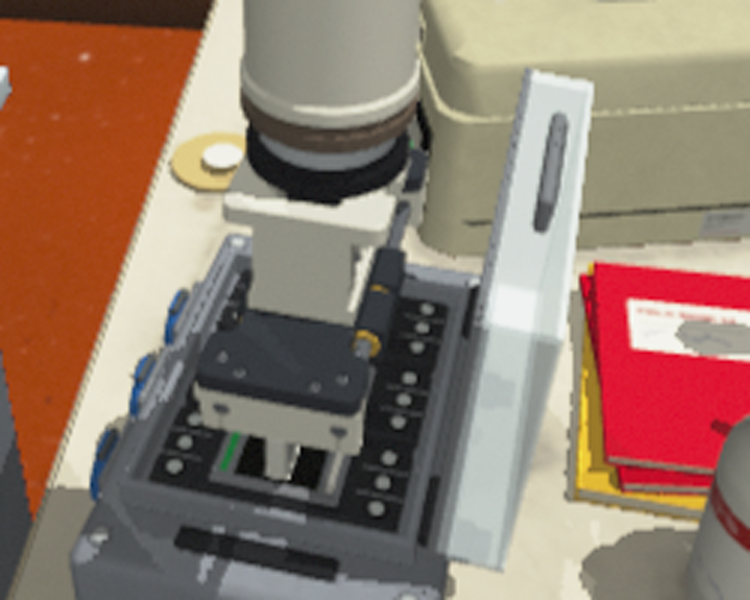

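The side picture shows the gripper over the tripped breaker with the lever upright at crop (283,430), which agrees with my prediction to about 2 mm. Next I go down behind the lever.

Emit:
step_arm:
  targets:
    - [[0,0,0],0]
    - [[0,0,0.018],0]
    - [[0,0,0.018],0]
    - [[0,0,0.016],0]
    - [[0,0,0],0]
    - [[0,0,0],0]

```text
clock: 6.32
tool_pos: [509.0, -380.3, 102.0]
tcp_rot: [[-0.99, 0.138, -0.0], [0.138, 0.99, 0.0], [0.0, -0.0, -1.0]]
force: [-0.5, -0.9, -0.3]
gripper_width: 0.5
gripper_force: 0.0
```

Emit:
step_arm:
  targets:
    - [[0.004,0,0],0]
    - [[0.004,0,0],0]
    - [[0.004,0,0],0]
    - [[0,0,0],0]

```text
clock: 6.82
tool_pos: [500.6, -379.2, 102.7]
tcp_rot: [[-0.99, 0.138, 0.001], [0.138, 0.99, -0.001], [-0.001, -0.0, -1.0]]
force: [1.1, 0.3, 0.6]
gripper_width: 0.4
gripper_force: 0.8
```

Emit:
step_arm:
  targets:
    - [[0.004,0,0],0]
    - [[0,0,0],0]
    - [[0,0,0],0]

```text
clock: 7.2
tool_pos: [498.2, -378.8, 102.9]
tcp_rot: [[-0.99, 0.138, 0.002], [0.138, 0.99, -0.001], [-0.002, -0.001, -1.0]]
force: [3.3, -0.7, 2.1]
gripper_width: 0.0
gripper_force: 2.4
```

Emit:
step_arm:
  targets:
    - [[0.004,0,0.0005],0]
    - [[0.004,0,0.0005],0]
    - [[0.004,0,0.0005],0]
    - [[0.004,0,0.0005],0]
    - [[0,0,0],0]
    - [[0,0,0],0]

```text
clock: 7.95
tool_pos: [488.7, -377.5, 102.4]
tcp_rot: [[-0.991, 0.137, 0.006], [0.137, 0.991, -0.002], [-0.006, -0.002, -1.0]]
force: [7.4, -0.9, 2.9]
gripper_width: 0.6
gripper_force: 4.7
```

Emit:
step_arm:
  targets:
    - [[0.003,0,0.0005],0]
    - [[0.003,0,0],0]
    - [[0,0,0],0]
    - [[0,0,0],0]

```text
clock: 8.45
tool_pos: [485.8, -377.0, 102.1]
tcp_rot: [[-0.991, 0.137, 0.008], [0.136, 0.991, -0.004], [-0.009, -0.002, -1.0]]
force: [10.8, -3.2, 0.9]
gripper_width: 0.3
gripper_force: 5.7
```

Emit:
step_arm:
  targets:
    - [[0.002,0,0],0]
    - [[0,0,0],0]
    - [[0,0,0],0]

```text
clock: 8.82
tool_pos: [484.9, -376.8, 102.0]
tcp_rot: [[-0.991, 0.136, 0.009], [0.136, 0.991, -0.004], [-0.01, -0.003, -1.0]]
force: [13.2, -1.8, -1.0]
gripper_width: 0.6
gripper_force: 5.9
```

Emit:
step_arm:
  targets:
    - [[0.0015,0,0],0]
    - [[0,0,0],0]
    - [[0,0,0],0]

```text
clock: 9.2
tool_pos: [484.4, -376.7, 102.1]
tcp_rot: [[-0.991, 0.136, 0.01], [0.136, 0.991, -0.004], [-0.011, -0.003, -1.0]]
force: [14.2, -2.9, -2.0]
gripper_width: 0.1
gripper_force: 6.2
```

Emit:
step_arm:
  targets:
    - [[0.0015,0,0],0]
    - [[0,0,0],0]
    - [[0,0,0],0]

```text
clock: 9.57
tool_pos: [483.7, -376.6, 102.2]
tcp_rot: [[-0.991, 0.136, 0.011], [0.136, 0.991, -0.005], [-0.011, -0.003, -1.0]]
force: [15.4, -3.1, -1.9]
gripper_width: 0.5
gripper_force: 6.4
```

Emit:
step_arm:
  targets:
    - [[0.0015,0,0],0]
    - [[0,0,0],0]
    - [[0,0,0],0]

```text
clock: 9.95
tool_pos: [483.0, -376.4, 102.4]
tcp_rot: [[-0.991, 0.136, 0.011], [0.136, 0.991, -0.005], [-0.012, -0.003, -1.0]]
force: [16.2, -3.4, -2.1]
gripper_width: 0.3
gripper_force: 6.7
```

Emit:
step_arm:
  targets:
    - [[0.0015,0,0],0]
    - [[0,0,0],0]
    - [[0,0,0],0]

```text
clock: 10.32
tool_pos: [482.4, -376.3, 102.6]
tcp_rot: [[-0.991, 0.136, 0.012], [0.135, 0.991, -0.005], [-0.013, -0.003, -1.0]]
force: [17.4, -3.8, -1.1]
gripper_width: 0.5
gripper_force: 7.0
```

Emit:
step_arm:
  targets:
    - [[0.001,0,0],0]
    - [[0,0,0],0]
    - [[0,0,0],0]

```text
clock: 10.7
tool_pos: [482.0, -376.3, 102.7]
tcp_rot: [[-0.991, 0.135, 0.013], [0.135, 0.991, -0.005], [-0.013, -0.004, -1.0]]
force: [17.5, -2.9, -1.2]
gripper_width: 0.4
gripper_force: 7.2
```

Emit:
step_arm:
  targets:
    - [[0.001,0,0],0]
    - [[0,0,0],0]
    - [[0,0,0],0]

```text
clock: 11.08
tool_pos: [481.6, -376.2, 102.8]
tcp_rot: [[-0.991, 0.135, 0.013], [0.135, 0.991, -0.006], [-0.014, -0.004, -1.0]]
force: [17.8, -3.4, -1.5]
gripper_width: 0.3
gripper_force: 7.4
```

Emit:
step_arm:
  targets:
    - [[0.001,0,0],0]
    - [[0,0,0],0]
    - [[0,0,0],0]

```text
clock: 11.45
tool_pos: [481.2, -376.1, 102.9]
tcp_rot: [[-0.991, 0.135, 0.014], [0.135, 0.991, -0.006], [-0.015, -0.004, -1.0]]
force: [19.0, -2.7, -2.1]
gripper_width: 0.2
gripper_force: 7.6
```

Emit:
step_arm:
  targets:
    - [[0.001,0,0],0]
    - [[0,0,0],0]
    - [[0,0,0],0]

```text
clock: 11.82
tool_pos: [480.7, -376.0, 103.1]
tcp_rot: [[-0.991, 0.135, 0.014], [0.135, 0.991, -0.006], [-0.015, -0.004, -1.0]]
force: [17.9, -3.3, -1.3]
gripper_width: 0.6
gripper_force: 7.8
```

Emit:
step_arm:
  targets:
    - [[0.001,0,0],0]
    - [[0,0,0],0]
    - [[0,0,0],0]

```text
clock: 12.2
tool_pos: [480.3, -376.0, 103.2]
tcp_rot: [[-0.991, 0.135, 0.015], [0.135, 0.991, -0.006], [-0.016, -0.004, -1.0]]
force: [19.2, -3.6, -0.8]
gripper_width: 0.9
gripper_force: 8.0
```

Emit:
step_arm:
  targets:
    - [[0.001,0,0],0]
    - [[0,0,0],0]
    - [[0,0,0],0]

```text
clock: 12.58
tool_pos: [479.9, -375.9, 103.3]
tcp_rot: [[-0.991, 0.135, 0.015], [0.135, 0.991, -0.006], [-0.016, -0.004, -1.0]]
force: [19.5, -2.3, -0.5]
gripper_width: 0.4
gripper_force: 8.2
```

Emit:
step_arm:
  targets:
    - [[0.001,0,0],0]
    - [[0,0,0],0]
    - [[0,0,0],0]

```text
clock: 12.95
tool_pos: [479.5, -375.8, 103.4]
tcp_rot: [[-0.991, 0.135, 0.016], [0.135, 0.991, -0.007], [-0.017, -0.004, -1.0]]
force: [19.4, -3.3, -1.1]
gripper_width: 1.0
gripper_force: 8.4
```

Emit:
step_arm:
  targets:
    - [[0.001,0,0],0]
    - [[0,0,0],0]
    - [[0,0,0],0]

```text
clock: 13.32
tool_pos: [479.1, -375.8, 103.6]
tcp_rot: [[-0.991, 0.134, 0.017], [0.134, 0.991, -0.007], [-0.017, -0.004, -1.0]]
force: [20.2, -2.6, -1.0]
gripper_width: 0.6
gripper_force: 8.6
```

Emit:
step_arm:
  targets:
    - [[0.001,0,0],0]
    - [[0,0,0],0]
    - [[0,0,0],0]

```text
clock: 13.7
tool_pos: [478.7, -375.7, 103.7]
tcp_rot: [[-0.991, 0.134, 0.017], [0.134, 0.991, -0.007], [-0.018, -0.005, -1.0]]
force: [21.7, -3.4, -0.5]
gripper_width: 0.5
gripper_force: 8.8
```

Emit:
step_arm:
  targets:
    - [[0.001,0,0],0]
    - [[0,0,0],0]
    - [[0,0,0],0]

```text
clock: 14.08
tool_pos: [478.2, -375.6, 103.8]
tcp_rot: [[-0.991, 0.134, 0.018], [0.134, 0.991, -0.007], [-0.018, -0.005, -1.0]]
force: [21.7, -2.8, 0.4]
gripper_width: 0.4
gripper_force: 9.0
```

Emit:
step_arm:
  targets:
    - [[0.001,0,0],0]
    - [[0,0,0],0]
    - [[0,0,0],0]

```text
clock: 14.45
tool_pos: [477.8, -375.6, 104.0]
tcp_rot: [[-0.991, 0.134, 0.018], [0.134, 0.991, -0.007], [-0.019, -0.005, -1.0]]
force: [21.9, -3.0, -0.6]
gripper_width: -0.1
gripper_force: 9.2
```

Emit:
step_arm:
  targets:
    - [[0.001,0,0],0]
    - [[0,0,0],0]
    - [[0,0,0],0]

```text
clock: 14.82
tool_pos: [477.4, -375.5, 104.1]
tcp_rot: [[-0.991, 0.134, 0.019], [0.134, 0.991, -0.008], [-0.019, -0.005, -1.0]]
force: [23.3, -2.4, 0.0]
gripper_width: 0.6
gripper_force: 9.4
```

Run:
```python
from h import *
o=ctrl.get_obs(); print(o["clock"],o["tool_pos"],o["force"],o["ft_torque"])
im=ctrl.snapshot("wrist"); ctrl.snapshot("side"); a=ctrl.tip_of("lever_tripped_tip","side")[:2],ctrl.tip_of("lever_tripped_tip","wrist")[:2]; print(a)
s=ctrl.snapshot("side")
A=cv2.resize(im[:,:,::-1],(512,384)); B=cv2.resize(s[240:340,190:300,::-1],None,fx=3.84,fy=3.84,interpolation=cv2.INTER_CUBIC)[:384,:280]
cv2.imwrite("pics/w3.png",np.hstack([A,B]))
print([proj("side",[485+48*np.sin(-t)*.99,-376.7,70+48*np.cos(t)]) for t in (0,.3,.5,.6)])
```

```text
14.825 [ 477.39650621 -375.52531682  104.14852279] [ 2.32638494e+01 -2.35778487e+00  5.80019378e-03] [-0.68370344 -5.11826764  0.01390714]
([], [{'location': [259.8, 204.3], 'confidence': 0.78}])
[[np.float64(243.5334339653846), np.float64(289.699577530628)], [np.float64(235.0822788103508), np.float64(289.9124423202862)], [np.float64(229.8858862687664), np.float64(291.04693566289586)], [np.float64(227.50498038995462), np.float64(291.89319992699603)]]
```

View pics/w3.png

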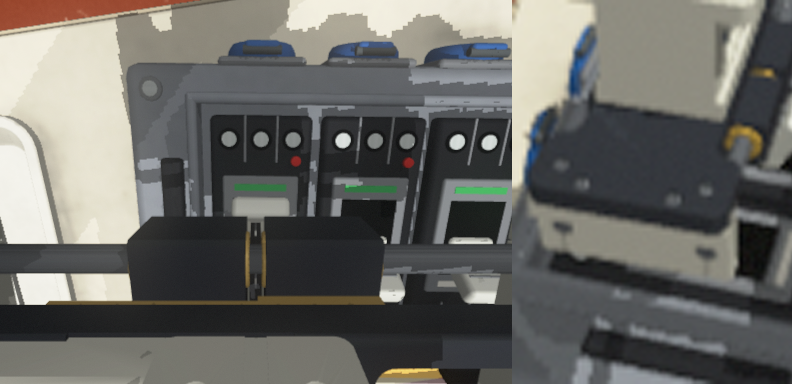

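The lever now leans towards the green bar: its tip shows at (260,200), just below the bar at (260,188). I'll work out its angle from that.

Run:
```python
from h import *
np.set_printoptions(precision=1,suppress=True)
ps=-.146; ex=np.array([np.cos(ps),np.sin(ps),0]); ey=np.array([-ex[1],ex[0],0])
g=onz("wrist",[260,188],82); print("green",g)
piv=np.array([485.5,-376.7,70.])
print("green in box x",(g-piv)@ex,(g-piv)@ey)
for col,row in [(260,204.3),(260,197.5),(260,214.5)]:
    o,d=ray("wrist",[col,row]); t=((piv-o)@ey)/(d@ey) if abs(d@ey)>.3 else None
    # intersect with the tip circle in x-z: scan depth
    P=[o+d*s for s in np.arange(50,600,.5)]; r=[np.hypot((p-piv)@ex,p[2]-70) for p in P]
    i=next(i for i in range(len(r)) if r[i]<48.5 ) if min(r)<48.5 else int(np.argmin(r)); print(row,P[i],r[i],np.arctan2((P[i]-piv)@ex,P[i][2]-70))
# predicted rows for lever top centre / near & far top edges
for a in (.46,.5,.55,.6,.63):
    u=-np.sin(a)*ex+[0,0,np.cos(a)]; n=np.cos(a)*ex+[0,0,np.sin(a)]
    print(a,*[np.array(proj("wrist",piv+u*48+n*k)) for k in (-6,0,6)])
```

```text
green [ 455.7 -370.5   82. ]
green in box x -30.34684592786721 1.8405269452516029
204.3 [ 457.4 -370.9  108.6] 48.09351768936653 -0.6387670026608517
197.5 [ 454.4 -370.5  106.6] 48.45728704347137 -0.7132218279674112
214.5 [ 461.7 -371.5  111.7] 48.2109036309672 -0.5272693515302651
0.46 [256.8 209. ] [256.6 220.9] [256.5 233. ]
0.5 [256.8 205.4] [256.7 217.1] [256.5 229. ]
0.55 [256.9 200.9] [256.7 212.4] [256.6 224.2]
0.6 [256.9 196.6] [256.8 207.8] [256.7 219.3]
0.63 [256.9 194.1] [256.8 205.1] [256.7 216.5]
```

Emit:
step_arm:
  targets:
    - [[0.001,0,0],0]
    - [[0,0,0],0]
    - [[0,0,0],0]

```text
clock: 15.45
tool_pos: [476.9, -375.4, 104.2]
tcp_rot: [[-0.991, 0.134, 0.019], [0.134, 0.991, -0.008], [-0.02, -0.005, -1.0]]
force: [21.9, -3.8, 0.5]
gripper_width: 0.6
gripper_force: 9.5
```

Emit:
step_arm:
  targets:
    - [[0.001,0,0],0]
    - [[0,0,0],0]
    - [[0,0,0],0]

```text
clock: 15.82
tool_pos: [476.4, -375.3, 104.3]
tcp_rot: [[-0.991, 0.134, 0.019], [0.134, 0.991, -0.008], [-0.02, -0.005, -1.0]]
force: [24.1, -3.6, 0.1]
gripper_width: 0.8
gripper_force: 9.6
```

Emit:
step_arm:
  targets:
    - [[0.001,0,0],0]
    - [[0,0,0],0]
    - [[0,0,0],0]

```text
clock: 16.2
tool_pos: [475.9, -375.3, 104.5]
tcp_rot: [[-0.991, 0.134, 0.02], [0.134, 0.991, -0.008], [-0.021, -0.005, -1.0]]
force: [24.3, -2.6, -0.0]
gripper_width: 0.2
gripper_force: 9.9
```

Run:
```python
from h import *
im=ctrl.snapshot("wrist"); cv2.imwrite("pics/w4.png",im[:,:,::-1])
print(ctrl.tip_of("lever_tripped_tip","wrist")[:2])
old=cv2.imread("pics/w3.png")[:, :512]
new=cv2.imread("pics/w4.png")
for n,i in (("old",old),("new",new)): print(n,[tuple(map(int,i[r,262])) for r in range(180,218)])
```

```text
[{'location': [260.0, 202.0], 'confidence': 0.76}, {'location': [357.0, 230.5], 'confidence': 0.24}]
old [(93, 92, 90), (93, 93, 90), (92, 91, 90), (87, 94, 83), (72, 105, 63), (65, 116, 51), (67, 117, 51), (68, 117, 54), (68, 118, 53), (66, 116, 51), (75, 110, 64), (89, 97, 85), (93, 92, 90), (94, 93, 90), (94, 93, 91), (92, 92, 89), (95, 97, 94), (112, 117, 116), (133, 140, 139), (142, 148, 147), (150, 158, 156), (154, 161, 160), (155, 162, 162), (155, 162, 162), (156, 164, 163), (156, 164, 163), (156, 165, 164), (156, 164, 163), (157, 166, 165), (158, 166, 165), (159, 167, 166), (158, 166, 165), (158, 165, 165), (154, 162, 162), (150, 158, 158), (147, 155, 154), (141, 148, 147), (129, 135, 135)]
new [(92, 91, 89), (93, 91, 89), (92, 91, 90), (93, 92, 90), (92, 92, 90), (91, 93, 87), (77, 102, 69), (67, 116, 51), (67, 117, 53), (66, 117, 52), (66, 116, 51), (66, 116, 50), (70, 116, 57), (82, 106, 74), (93, 92, 90), (94, 93, 91), (92, 92, 90), (108, 111, 110), (128, 137, 135), (136, 143, 142), (146, 153, 153), (151, 160, 159), (153, 161, 160), (153, 161, 160), (154, 161, 161), (156, 164, 163), (155, 163, 162), (155, 164, 163), (157, 165, 164), (157, 165, 165), (158, 165, 164), (158, 166, 165), (158, 166, 165), (156, 164, 164), (151, 159, 159), (147, 156, 155), (143, 150, 149), (134, 141, 140)]
```

Emit:
step_arm:
  targets:
    - [[0.001,0,0],0]
    - [[0,0,0],0]
    - [[0,0,0],0]

```text
clock: 16.68
tool_pos: [475.5, -375.3, 104.6]
tcp_rot: [[-0.991, 0.134, 0.02], [0.133, 0.991, -0.008], [-0.021, -0.006, -1.0]]
force: [24.4, -3.4, 0.3]
gripper_width: 0.5
gripper_force: 10.1
```

Emit:
step_arm:
  targets:
    - [[0.001,0,0],0]
    - [[0,0,0],0]
    - [[0,0,0],0]

```text
clock: 17.05
tool_pos: [475.2, -375.3, 104.8]
tcp_rot: [[-0.991, 0.134, 0.021], [0.133, 0.991, -0.009], [-0.022, -0.006, -1.0]]
force: [25.5, -3.4, 0.9]
gripper_width: 0.2
gripper_force: 10.3
```

Emit:
step_arm:
  targets:
    - [[0.001,0,0],0]
    - [[0,0,0],0]
    - [[0,0,0],0]

```text
clock: 17.42
tool_pos: [474.9, -375.2, 104.9]
tcp_rot: [[-0.991, 0.133, 0.022], [0.133, 0.991, -0.009], [-0.023, -0.006, -1.0]]
force: [25.1, -3.6, 1.5]
gripper_width: 0.4
gripper_force: 10.7
```

Emit:
step_arm:
  targets:
    - [[0.001,0,0],0]
    - [[0,0,0],0]
    - [[0,0,0],0]

```text
clock: 17.8
tool_pos: [474.7, -375.2, 105.1]
tcp_rot: [[-0.991, 0.133, 0.023], [0.133, 0.991, -0.009], [-0.024, -0.006, -1.0]]
force: [26.4, -3.5, 1.6]
gripper_width: 0.3
gripper_force: 11.0
```

The finger now nearly stands still for each step while the grip and side forces climb faster, so the lever is against its stop at 26 N. I back off and check that it stays.

Emit:
step_arm:
  targets:
    - [[-0.006,0,0],0]
    - [[-0.006,0,0],0]
    - [[-0.006,0,0],0]
    - [[-0.006,0,0],0]
    - [[-0.004,0,0],0]
    - [[0,0,0],0]
    - [[0,0,0],0]

```text
clock: 18.68
tool_pos: [481.3, -376.6, 100.4]
tcp_rot: [[-0.99, 0.139, -0.0], [0.139, 0.99, -0.0], [0.0, -0.0, -1.0]]
force: [1.6, -1.5, 5.7]
gripper_width: 0.3
gripper_force: 2.2
```

Run:
```python
from h import *
im=ctrl.snapshot("wrist"); print(ctrl.tip_of("lever_tripped_tip","wrist")[:2]); cv2.imwrite("pics/w5.png",im[:,:,::-1])
ps=-.146; ex=np.array([np.cos(ps),np.sin(ps),0]);piv=np.array([485.5,-376.7,70.])
for a in (0,.3,.45,.6):
    u=-np.sin(a)*ex+[0,0,np.cos(a)]; print(a,np.round(proj("wrist",piv+u*48),1))
```

```text
[{'location': [261.2, 195.8], 'confidence': 0.69}]
0 [257.3 259.9]
0.3 [257.5 231. ]
0.45 [257.6 216.1]
0.6 [257.7 201.8]
```

The lever stayed off at about -0.6 with the finger withdrawn, so it has latched. Next I lift over it to its front side.

Emit:
step_arm:
  targets:
    - [[-0.003,0,-0.02],0]
    - [[0,0,-0.04],0]
    - [[0.032,0,0],0]
    - [[0.031,0,0],0]
    - [[0,0,0],0]
    - [[0,0,0],0]

```text
clock: 19.52
tool_pos: [437.5, -369.9, 145.5]
tcp_rot: [[-0.99, 0.138, 0.0], [0.138, 0.99, 0.0], [-0.0, 0.0, -1.0]]
force: [-0.1, 0.5, 0.4]
gripper_width: 0.1
gripper_force: 0.0
```

Run:
```python
from h import *
o=ctrl.get_obs(); print(o["clock"],o["tool_pos"],o["force"])
im=ctrl.snapshot("wrist"); s=ctrl.snapshot("side"); print(ctrl.tip_of("lever_tripped_tip","side")[:2],ctrl.tip_of("lever_tripped_tip","wrist")[:2])
A=im[:,:,::-1]; B=cv2.resize(s[230:340,190:300,::-1],None,fx=2.6,fy=3.49,interpolation=cv2.INTER_CUBIC)[:384]
cv2.imwrite("pics/w6.png",np.hstack([A,B]))
```

```text
19.525 [ 437.45655955 -369.88104232  145.49367051] [-0.14796603  0.48708022  0.38592052]
[{'location': [230.8, 290.0], 'confidence': 0.76}] []
```

View pics/w6.png

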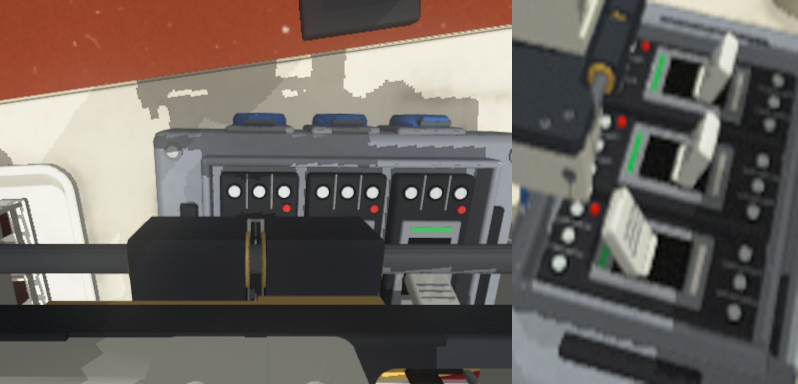

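The side crop shows the tripped lever leaning fully off towards the green bar, and both neighbours on. The finger is clear in front of it, so I go down and push it on.

Emit:
step_arm:
  targets:
    - [[0,0,0.031],0]
    - [[0,0,0.031],0]
    - [[0,0,0],0]
    - [[-0.01,0,0],0]
    - [[-0.01,0,0],0]
    - [[-0.008,0,0],0]
    - [[0,0,0],0]

```text
clock: 20.6
tool_pos: [459.3, -373.5, 99.7]
tcp_rot: [[-0.99, 0.138, 0.002], [0.138, 0.99, -0.001], [-0.002, -0.001, -1.0]]
force: [0.1, 0.5, -0.1]
gripper_width: 0.4
gripper_force: 0.3
```

Emit:
step_arm:
  targets:
    - [[-0.008,0,0],0]
    - [[-0.008,0,0],0]
    - [[-0.008,0,0],0]
    - [[-0.004,0,0],0]
    - [[0,0,0],0]
    - [[0,0,0],0]

```text
clock: 21.35
tool_pos: [478.3, -375.9, 98.7]
tcp_rot: [[-0.99, 0.138, -0.0], [0.138, 0.99, 0.0], [0.0, 0.0, -1.0]]
force: [-0.7, 0.4, 0.5]
gripper_width: 0.3
gripper_force: 0.0
```

Emit:
step_arm:
  targets:
    - [[-0.004,0,0],0]
    - [[0,0,0],0]
    - [[0,0,0],0]

```text
clock: 21.72
tool_pos: [481.5, -376.4, 98.8]
tcp_rot: [[-0.99, 0.138, -0.0], [0.138, 0.99, 0.0], [0.0, 0.0, -1.0]]
force: [0.4, 0.4, -0.5]
gripper_width: 0.1
gripper_force: 0.0
```

Emit:
step_arm:
  targets:
    - [[0,0,-0.077],0]
    - [[0,0,-0.077],0]
    - [[0,0,-0.077],0]
    - [[0,0,-0.077],0]
    - [[0,0,0],0]
    - [[0,0,0],0]

```text
clock: 22.48
tool_pos: [481.2, -376.1, 329.5]
tcp_rot: [[-0.99, 0.138, -0.0], [0.138, 0.99, 0.0], [0.0, 0.0, -1.0]]
force: [0.5, -1.0, 0.1]
gripper_width: 0.4
gripper_force: 0.0
```

Run:
```python
from h import *
np.set_printoptions(precision=1,suppress=True)
o=ctrl.get_obs(); print(o["clock"],o["tool_pos"],o["force"])
s=ctrl.snapshot("side"); t=ctrl.snapshot("top"); w=ctrl.snapshot("wrist")
print(ctrl.tip_of("lever_tripped_tip","side")[:2],ctrl.tip_of("cover_tab","side")[:2],ctrl.tip_of("cover_tab","top")[:2])
print("cap",tri([ray("side",[427,284]),ray("top",[402,50])])); print("green",tri([ray("side",[478,250]),ray("top",[362,12])]),"tube",tri([ray("side",[461,183]),ray("top",[316,5])]))
B=cv2.resize(s[170:330,170:390,::-1],None,fx=3,fy=3,interpolation=cv2.INTER_CUBIC)
cv2.imwrite("pics/s7.png",B)
```

```text
22.475 [ 481.2 -376.1  329.5] [ 0.5 -1.   0.1]
[{'location': [260.4, 296.6], 'confidence': 0.68}] [{'location': [336.3, 209.1], 'confidence': 0.59}] [{'location': [396.2, 107.8], 'confidence': 0.92}, {'location': [371.5, 144.4], 'confidence': 0.7}]
cap (array([ 769.1, -376. ,  163.1]), [1.0781612711367792, 1.0781612711369142])
green (array([ 860.9, -293.8,  165.7]), [8.923436205804991, 8.9234362058049]) tube (array([ 847.2, -188.1,  229.6]), [9.601724756871233, 9.601724756871283])
```

View pics/s7.png

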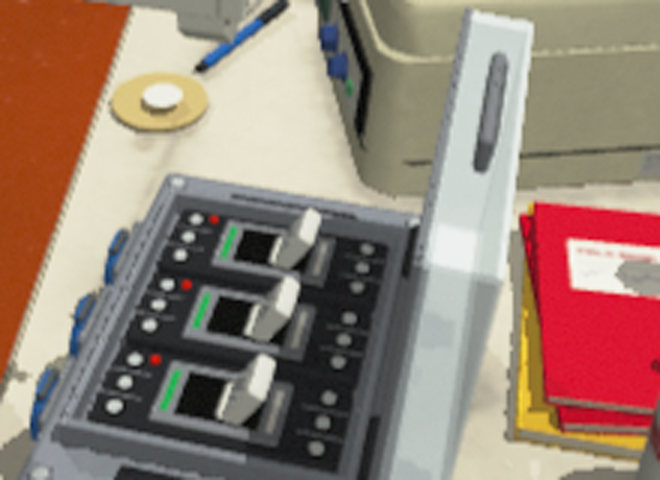

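All three levers now stand on, the middle one and its neighbours alike, and the cover is still open with free bench behind it. I go over the cover and down behind it.

Emit:
step_arm:
  targets:
    - [[-0.058,0.021,0],0]
    - [[-0.058,0.021,0],0]
    - [[-0.058,0.021,0],0]
    - [[-0.058,0.021,0],0]
    - [[0,0,0],0]
    - [[0,0,0.06],0]
    - [[0,0,0.06],0]
    - [[0,0,0],0]

```text
clock: 23.78
tool_pos: [659.0, -337.0, 234.7]
tcp_rot: [[-0.99, 0.139, -0.009], [0.139, 0.99, 0.004], [0.01, 0.003, -1.0]]
force: [0.1, -0.1, -0.1]
gripper_width: 0.3
gripper_force: 0.0
```

Emit:
step_arm:
  targets:
    - [[0.01,0,0],0]
    - [[0,0,0],0]
    - [[0,0,0],0]

```text
clock: 24.15
tool_pos: [655.8, -337.6, 242.2]
tcp_rot: [[-0.99, 0.139, 0.003], [0.138, 0.99, -0.001], [-0.003, -0.001, -1.0]]
force: [0.8, -0.6, -0.4]
gripper_width: 0.3
gripper_force: 0.0
```

Emit:
step_arm:
  targets:
    - [[0.011,0,0],0]
    - [[0.011,0,0],0]
    - [[0.011,0,0],0]
    - [[0.011,0,0],0]
    - [[0.011,0,0],0]
    - [[0.011,0,0],0]

```text
clock: 24.9
tool_pos: [605.6, -330.1, 240.0]
tcp_rot: [[-0.99, 0.138, 0.0], [0.138, 0.99, -0.0], [-0.0, -0.0, -1.0]]
force: [2.5, 0.3, 2.1]
gripper_width: 0.3
gripper_force: 1.3
```

Emit:
step_arm:
  targets:
    - [[0.014,0,0],0]
    - [[0.014,0,0],0]
    - [[0.014,0,0],0]
    - [[0.014,0,0.002],0]
    - [[0.014,0,0.003],0]
    - [[0.014,0,0.004],0]
    - [[0,0,0],0]

```text
clock: 25.78
tool_pos: [542.1, -321.5, 232.7]
tcp_rot: [[-0.99, 0.139, -0.002], [0.139, 0.99, 0.001], [0.002, 0.0, -1.0]]
force: [-0.6, 0.1, -0.3]
gripper_width: 0.4
gripper_force: 0.0
```

```bash
cat > cov.py <<'E'
from h import *
np.set_printoptions(precision=1,suppress=True)
o=ctrl.get_obs(); print(o["clock"],o["tool_pos"],o["force"])
for n in ("side","top"):
    ctrl.snapshot(n); print(n,[(q["location"],round(q["confidence"],2)) for q in ctrl.tip_of("cover_tab",n)[:3]])
H=np.array([581.5,-327,89]); ex=np.array([.989,-.146,0])
for t in (1.6,1.2,1.0,.9,.8,.6,.4,.2,.05,0):
    P=H+ex*(-180*np.cos(t)+28*np.sin(t))+np.array([0,0,180*np.sin(t)+28*np.cos(t)]); print(t,P,np.array(proj("side",P)),np.array(proj("top",P)))
E
python3 cov.py
```

```text
25.775 [ 542.1 -321.5  232.7] [-0.6  0.1 -0.3]
side [([253.7, 202.2], 0.86)]
top []
1.6 [ 614.4 -331.9  268.1] [332.1 205. ] [396.3 111.5]
1.2 [ 542.8 -321.3  266.9] [284.6 198.5] [390.9 149.4]
1.0 [ 508.6 -316.2  255.6] [262.6 201.2] [386.8 168.2]
0.9 [ 492.5 -313.9  247.4] [252.5 203.9] [384.5 177. ]
0.8 [ 477.3 -311.6  237.6] [243.3 207.4] [382.  185.3]
0.6 [ 450.2 -307.6  213.7] [227.4 216.5] [377.  199.8]
0.4 [ 428.3 -304.4  184.9] [215.4 227.9] [372. 211.]
0.2 [ 412.5 -302.1  152.2] [207.6 240.9] [367.2 218.7]
0.05 [ 405.1 -301.   126. ] [204.4 251.3] [364.  222.1]
0 [ 403.5 -300.7  117. ] [203.9 254.8] [363.  222.8]
```

Emit:
step_arm:
  targets:
    - [[0.015,0,0.007],0]
    - [[0.015,0,0.007],0]
    - [[0.012,0,0.008],0]
    - [[0.011,0,0.008],0]
    - [[0.011,0,0.008],0]
    - [[0.01,0,0.01],0]
    - [[0.01,0,0.01],0]
    - [[0.009,0,0.01],0]

```text
clock: 26.98
tool_pos: [474.1, -311.7, 181.4]
tcp_rot: [[-0.99, 0.138, -0.0], [0.138, 0.99, 0.0], [0.0, 0.0, -1.0]]
force: [0.3, -0.4, 0.8]
gripper_width: 0.1
gripper_force: 0.3
```

Emit:
step_arm:
  targets:
    - [[0.007,0,0.011],0]
    - [[0.007,0,0.011],0]
    - [[0.007,0,0.011],0]
    - [[0.003,0,0.009],0]
    - [[0.003,0,0.009],0]
    - [[0,0,0],0]

```text
clock: 27.72
tool_pos: [454.1, -308.7, 143.1]
tcp_rot: [[-0.99, 0.138, -0.001], [0.138, 0.99, 0.001], [0.001, 0.0, -1.0]]
force: [-0.5, -0.7, 0.6]
gripper_width: 0.4
gripper_force: 0.0
```

```bash
python3 cov.py | head -3
```

```text
27.725 [ 454.1 -308.7  143.1] [-0.5 -0.7  0.6]
side [([202.5, 249.3], 0.63)]
top [([366.1, 220.3], 0.9)]
```

Emit:
step_arm:
  targets:
    - [[0,0,0.006],0]
    - [[0,0,0.006],0]
    - [[0,0,0.004],0]
    - [[0,0,0],0]
    - [[0,0,0],0]

```text
clock: 28.55
tool_pos: [454.6, -308.9, 131.7]
tcp_rot: [[-0.99, 0.138, -0.0], [0.138, 0.99, 0.0], [0.0, 0.0, -1.0]]
force: [0.1, 0.5, 0.6]
gripper_width: 0.2
gripper_force: 0.0
```

Emit:
step_arm:
  targets:
    - [[0,0,0.004],0]
    - [[0,0,0],0]
    - [[0,0,0],0]

```text
clock: 28.92
tool_pos: [454.9, -309.1, 131.2]
tcp_rot: [[-0.99, 0.138, 0.001], [0.138, 0.99, 0.0], [-0.001, 0.001, -1.0]]
force: [-6.2, 3.4, 18.2]
gripper_width: 0.5
gripper_force: 9.5
```

The cover is solid at z = 131 mm, which is its shut height. I lift off and check.

Emit:
step_arm:
  targets:
    - [[0,0,-0.02],0]
    - [[0,0,-0.07],0]
    - [[0,0,-0.07],0]
    - [[0,0,-0.07],0]
    - [[0,0,-0.07],0]
    - [[0,0,0],0]
    - [[0,0,0],0]

```text
clock: 29.8
tool_pos: [454.3, -308.7, 353.5]
tcp_rot: [[-0.99, 0.138, -0.0], [0.138, 0.99, 0.0], [0.0, 0.0, -1.0]]
force: [-0.1, 0.5, 0.4]
gripper_width: 0.6
gripper_force: 0.0
```

```bash
python3 cov.py | head -3
python3 - <<'E'
from h import *
s=ctrl.snapshot("side"); cv2.imwrite("pics/s9.png",cv2.resize(s[130:360,140:400,::-1],None,fx=2.6,fy=2.6,interpolation=cv2.INTER_CUBIC))
E
```

```text
29.8 [ 454.3 -308.7  353.5] [-0.1  0.5  0.4]
side [([201.6, 256.0], 0.96)]
top [([360.3, 224.1], 0.69)]
```

View pics/s9.png

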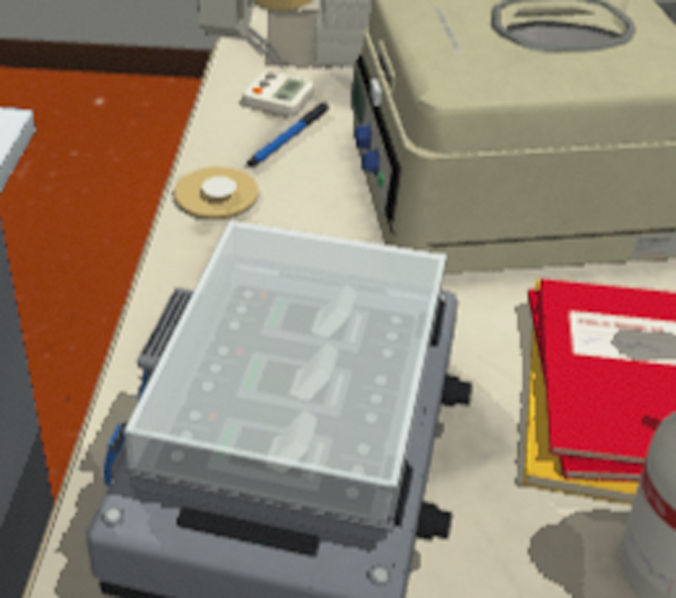

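The cover lies flat on the collar, with its tab at (202,256) against a predicted (204,255). All three levers inside are on, and the things on the bench are untouched.

```bash
python3 -c "
from workcell import ctrl
print(ctrl.hand_in())"
```

```text
the job is handed in; nothing more can be done
None
```

The tripped breaker was pressed off until it latched (at about 26 N, under the 35 N limit) and thrown back on, the cover is shut, the other two breakers are still on, and the job was handed in at about 30 s of the 72 s allowed.

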